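# Crank the glue-up clamp tight and put the crank back

### The arm

A 6-joint arm with a two-finger parallel gripper is mounted at the origin on the work surface. World frame = base frame: x ahead of the robot, y to its left, z up, the work surface at z = 0. Lengths are in mm, angles in rad, forces in N, time in s.
With the tool pointing down it reaches from about 300 to 775 mm from the base axis. Payload 14.6 kg.
Tool frame: the origin (TCP) lies midway between the tips of the shut fingers; the grasp point (between the pads) lies 19 mm behind it (manip.hold_point_z is the distance from the TCP to the grasp point, in mm); z points along the fingers, y is the direction in which the jaws open and shut (so a half turn about z gives the same grasp; the last joint's range is limited). The gripper opens to 94 mm and grips with 3 to 60 N. Pads are 16 mm wide; open, the fingers measure 119 mm over their backs; the gripper's body (75 mm by 177 mm) begins 78 mm behind the grasp point.
Start: joints at [-1.229, 0.3, 1.521, -0, 1.321, -0.067], TCP at [218.622, -504.672, 205.446] pointing down, gripper open.
Joint ranges: [-3.03, 3.03], [-0.79, 2.21], [0.23, 2.52], [-1.04, 4.18], [0, 3.07], [-2.55, 2.55]. Speed limits (rad/s): [2.22, 2.22, 2.57, 3.14, 3.14, 3.14].

### API

Orientations are given as [roll, pitch, yaw] about the fixed x, y, z axes, in that order (R = Rz(yaw) Ry(pitch) Rx(roll)).
In Python, from cell import manip gives the robot as it stands.
- The arm moves only by the shell command python3 -m crank 'ROWS' [OPENING] [FORCE]. ROWS is JSON, a list of rows, each an object with "offset": the shift along the world's x, y, z in m, a list of three; "spin": the turn about the world's z in degrees. In form: [{"offset": [dx, dy, dz], "spin": spin}, ...]. A call has exactly 8 rows; each row is the pose to reach, as a shift and turn from the pose measured when the call began; what a row does not reach only later rows make up. A row lasts 1/12 s, in which the tool goes at most 41.7 mm and 7.16 degrees, less where a joint would pass 70% of its speed; a pose out of reach is approached as far as the arm can. A call with a gripper value outside its range is refused whole. OPENING is the opening, from 0 (shut) to 1 (fully open), set as the call begins (- or left out, the last holds). The fingers move at their own pace and stop on an object; FORCE is the grip in N (left out, the last holds). Time passes only in rows, so rows that repeat a pose let the fingers close, or fill a call up. It gives the time, the measured TCP pose, the force and the opening at its end, in the units of the state.
- manip.read_state(): the state, without advancing time (a new reading comes with each control period).
- manip.camera(name): name is "scene" or "top" or "wrist"; returns a dict with "pixels" (384x512x3 uint8, red, green, blue), "fx", "fy", "cx", "cy" (pixels), "extrinsics" (4x4, takes a point from world to camera coordinates); the wrist camera has in their place "hand_eye" (4x4, takes a point from camera to tool coordinates, whose origin is the TCP and whose axes are the flange's). Camera axes: x right, y down, z forward; pixel columns grow to the right and rows downward; lengths in mm; the calibration is good to about 2 mm. A picture is of the moment at which its call begins: read the wrist's pose just before it. There is no depth.
- manip.sign_off(): hands the job in, once; it reports no verdict.
Trained networks look in a picture, given as the dict that the camera call returned (one of the last four; its "shot" number tells which), for a name from the list of things; names that differ only in an ending like _2 or _b are one class to them, and where a whole thing is asked for, a point or a joint stands for the part that bears it (a point fixed in the world has none). Each returns a list of dicts, best first, with "conf" (0 to 1); they miss things now and then, are a little off and sometimes report something else, mostly with a low value. They report only what shows in the picture. A call takes as long as a camera call. They do not tell look-alikes from the thing itself.
- manip.search_frame(picture, name): "location" ([x, y, z] in mm, in world coordinates, good to about 4 mm: the middle of the surface that is visible of it).
- manip.masks_of(picture, name): "mask" (384x512 bool, what is visible of it).
The state is a dict: "clock": time; "joints": joint angles; "qd": joint speeds; "effort": joint torques, N m; "eef_pos": TCP position; "eef_rot": TCP orientation; "wrist_force": force on the tool from outside, world axes, zero at the start; "moment": the same for the moment, N m; "finger_gap": finger opening in mm.
Only numpy, scipy, OpenCV 4.12 (cv2) and the standard library are available. Lean on these libraries where they do the work, as an engineer would, in place of code of your own. Each camera call takes 0.05 s, during which the arm holds its last target. There are 200 camera calls.

### The job

The two pine strips lying in the glue-up clamp need to be clamped edge to edge: take the loose crank from its tray, push it fully home on the clamp's square shaft and wind it clockwise (seen from above) until the strips are closed up and firmly gripped, without overtightening so that the soft pine is crushed. Then lift the crank off the shaft and lay it flat in its tray again, let go of it, and leave the other things on the table where they are.

Things in the scene. Friction and masses are not known exactly. Their poses are not given: they have to be found in the camera images.
- clamp: glue-up clamp fixed to the table: brown wooden base 310 x 170 x 15 mm, grey gearbox 90 x 80 mm (top 62 mm above the table) with an upright square shaft, a steel jaw, a steel fence at the far end. Origin on the shaft's axis at table level; x points from the shaft to the fence, z up. Base from x = -60 to 250 mm, fence's near face at x = 207 to 212 mm (set by hand, differs each time). All but gearbox and shaft is below 45 mm.
- shaft_seat (a point): on the shaft's axis, 66 mm above the table, where the shaft's round collar (44 mm across) carries the seated crank. Above it stands the square shaft, 20 x 20 mm, 26 mm tall, its top 4 mm tapered to 14 mm. The frame turns with the shaft (any angle at the start): x, y square to the flats, z up. Stiff, even friction 0.5 N m (about 6 N at the crank's grip); it stays where it is left.
- jaw: steel jaw 15 x 130 x 26 mm, backed by stiff springs, on the clamp's base between gearbox and strips; slides along the clamp's x only, 18 mm towards the fence per clockwise turn of the shaft. Origin on the shaft's axis at table level when fully back, moving with the jaw.
- jaw_face (a point): middle of the jaw's pressing face. From the start it travels about 8 to 17 mm until both strips are closed up; then the tangential load at the crank's grip rises above the running friction, by about 1 N per 27 N of squeeze on the pine (some 25 N of squeeze per 0.1 rad of crank). Firm means about 50 to 150 N of squeeze; above that the pine is crushed.
- strip_a: pine strip next to the jaw, 45 (along the clamp's x) x 150 x 18 mm, loose on the clamp's base; origin at the centre of its underside
- strip_b: pine strip next to the fence, same size, loose on the clamp's base with a gap of a few mm on both sides; origin at the centre of its underside
- crank: loose steel crank, about 0.35 kg, flat in the tray, grip up; most of its weight is in the hub. Origin on the hub's axis at the underside; z up, x along the arm to the grip. Hub: 40 x 40 mm block, 38 mm tall, with a 22 x 22 mm square hole right through, both square to x and y (fits the shaft in four directions, 1 mm play per side). Arm: flat bar 22 mm wide, 10 mm thick at the underside, reaching x = 89 mm.
- grip_mid (a point): middle of the crank's upright round black grip: 23 mm in diameter, from 12 to 62 mm above the crank's underside, 78 mm from the hub's axis; it spins freely on its pin, and this point is 38 mm above the crank's underside
- tray: shallow plywood tray fixed to the table, 200 (x) x 240 (y) x 16 mm outside, walls and floor 5 mm thick, open on top; origin at the centre of its underside. The crank lies in it at the start, hub near the middle, at any angle, and belongs there at the end.
- glue_a: white glue bottle, 42 mm across, 112 mm tall; bystander
- glue_b: second white glue bottle, the same; bystander
- tumbler: metal drinking tumbler, 80 mm across, 180 mm tall; bystander
- offcut_a: pine offcut 50 x 50 x 18 mm; bystander
- offcut_b: pine offcut 80 x 45 x 18 mm; bystander
- sand_block: cork sanding block 50 x 100 x 35 mm; bystander
- pencil: flat carpenter's pencil 170 x 12 x 7 mm; bystander
Mind the look-alikes: they are no part of the job. What is shaped like the strip_a but grey is not meant. Leave any orange look-alike of the crank alone.

How it is judged:
By the outcome, as a careful person would: the job done as asked, in the order asked, and still so for the second after the job is handed in, with the robot touching nothing.
It also fails if it takes over 72 s, if anything falls off the work surface, if the arm or the gripper's body presses on something with over 40 N, if the wrist force passes 120 N, or if a joint passes its speed limit or range.

## Working session

There is one attempt and no reset: what is moved stays moved. The work goes in short steps, Python scripts to look and compute and a shell command to move; the robot and the scene stay as the last step left them, time stands still between calls to the robot, and variables do not carry over. Pictures are saved under pics/ and viewed, about 8 in all and at most 12, crops included, and the job is handed in when it is done.

```bash
ls; mkdir -p pics; cat > h.py <<'E'
import numpy as np, cv2
from cell import manip
from scipy.spatial.transform import Rotation as R
def snap(n):
    s=manip.read_state(); p=manip.camera(n)
    if n=='wrist':
        T=np.eye(4);T[:3,:3]=R.from_euler('xyz',s['eef_rot']).as_matrix();T[:3,3]=s['eef_pos']
        p['c2w']=T@np.array(p['hand_eye'])
    else: p['c2w']=np.linalg.inv(np.array(p['extrinsics']))
    return p
def ray(p,u,v):
    d=p['c2w'][:3,:3]@np.array([(u-p['cx'])/p['fx'],(v-p['cy'])/p['fy'],1]); return p['c2w'][:3,3],d
def atz(p,u,v,z):
    o,d=ray(p,u,v); return o+d*(z-o[2])/d[2]
def proj(p,X):
    q=np.linalg.inv(p['c2w'])@np.append(X,1); return np.array([p['fx']*q[0]/q[2]+p['cx'],p['fy']*q[1]/q[2]+p['cy']])
def tri(obs):
    A=np.zeros((3,3));b=np.zeros(3)
    for p,u,v in obs:
        o,d=ray(p,u,v);d=d/np.linalg.norm(d);M=np.eye(3)-np.outer(d,d);A+=M;b+=M@o
    return np.linalg.solve(A,b)
def save(p,f,box=None,k=1):
    im=p['pixels'][:,:,::-1]
    if box: im=im[box[1]:box[3],box[0]:box[2]]
    cv2.imwrite('pics/'+f,cv2.resize(im,None,fx=k,fy=k,interpolation=cv2.INTER_CUBIC))
E
python3 - <<'E'
from h import *
s=manip.read_state(); print(s['clock'],s['eef_pos'],s['eef_rot'],s['wrist_force'],manip.hold_point_z)
t=snap('top'); c=snap('scene')
for n in ['crank','grip_mid','shaft_seat','tray','clamp','jaw','jaw_face','strip_a','tumbler','glue_a']:
  for p,l in ((t,'top'),(c,'scene')):
    print(n,l,[(np.round(r['location']).tolist(),round(r['conf'],2)) for r in manip.search_frame(p,n)])
print(t['c2w'][:3].round(2).tolist(),c['c2w'][:3,3])
im=np.vstack([t['pixels'],c['pixels']]);
save(t,'a.png',k=1.5); save(c,'b.png',k=1.5)
E
```

```text
pics
0.0 [ 218.51572286 -504.41875704  204.86634963] [-3.14037084e+00 -4.62369598e-05  4.08810025e-01] [0.25509177 0.37937592 0.57902508] 18.8
crank top [([378.0, 333.0, 31.0], 0.85), ([586.0, 214.0, 37.0], 0.58)]
crank scene [([598.0, 213.0, 30.0], 0.9), ([386.0, 335.0, 30.0], 0.84), ([616.0, -198.0, 42.0], 0.57)]
grip_mid top [([602.0, 261.0, 66.0], 0.46), ([326.0, 314.0, 63.0], 0.38)]
grip_mid scene [([335.0, 315.0, 46.0], 0.57), ([613.0, 257.0, 51.0], 0.41)]
shaft_seat top [([513.0, -187.0, 63.0], 0.43)]
shaft_seat scene [([436.0, 172.0, 38.0], 0.66), ([520.0, -184.0, 67.0], 0.49)]
tray top [([572.0, 188.0, 5.0], 0.93)]
tray scene [([582.0, 182.0, 3.0], 0.97)]
clamp top [([553.0, -196.0, 17.0], 0.91)]
clamp scene [([586.0, -200.0, 22.0], 0.78)]
jaw top [([609.0, -202.0, 36.0], 0.6)]
jaw scene [([616.0, -202.0, 41.0], 0.73)]
jaw_face top [([610.0, -199.0, 43.0], 0.62), ([407.0, -5.0, 19.0], 0.41)]
jaw_face scene [([613.0, -199.0, 44.0], 0.78), ([418.0, -18.0, 16.0], 0.6), ([584.0, 181.0, 5.0], 0.15)]
strip_a top [([697.0, -210.0, 37.0], 0.76), ([532.0, -463.0, 17.0], 0.74), ([645.0, -201.0, 33.0], 0.7), ([610.0, -200.0, 41.0], 0.66)]
strip_a scene [([652.0, -199.0, 34.0], 0.97), ([703.0, -215.0, 38.0], 0.73), ([538.0, -472.0, 22.0], 0.73)]
tumbler top [([502.0, 494.0, 184.0], 0.62)]
tumbler scene [([650.0, -202.0, 34.0], 0.59), ([530.0, 491.0, 146.0], 0.55)]
glue_a top [([738.0, 243.0, 73.0], 0.74), ([613.0, -199.0, 41.0], 0.73), ([738.0, 95.0, 78.0], 0.59)]
glue_a scene [([758.0, 237.0, 70.0], 0.76), ([756.0, 80.0, 71.0], 0.67), ([613.0, -204.0, 41.0], 0.23)]
[[-0.01, -0.98, 0.2, 309.13], [-1.0, 0.01, -0.0, 59.16], [0.0, -0.2, -0.98, 1308.97]] [1164.51145804 -129.41508377 1066.92411115]
```

View pics/a.png

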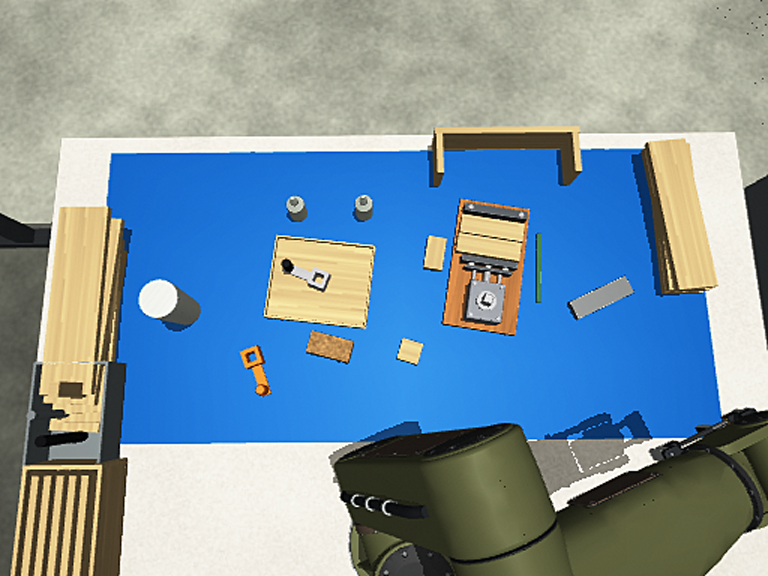

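View pics/b.png

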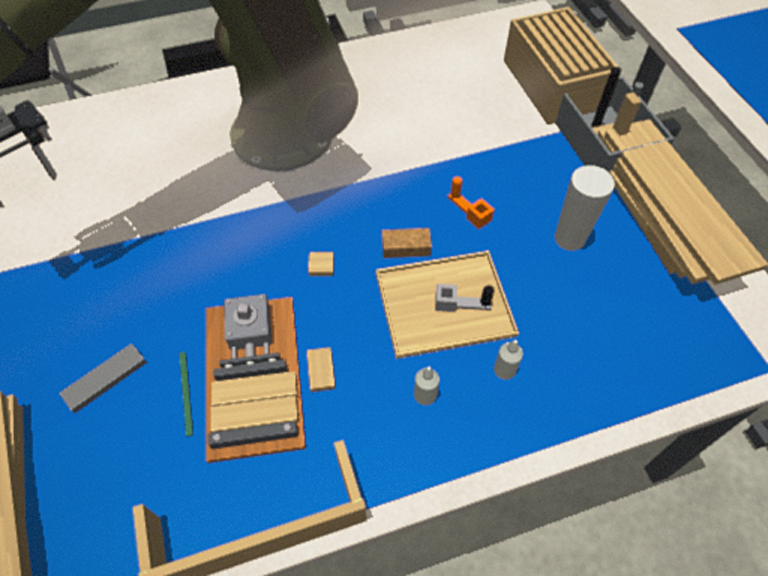

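The top view (1.5x) shows the steel crank in the tray, with its hub at (318,280) and black grip at (288,266). The orange look-alike is outside the tray at (258,370), and the clamp shaft is at (487,299). The grey strip at (600,298) is the other look-alike. The scene view agrees. Next I'll look at the clamp from above on the way across.

```bash
python3 -m crank '[{"offset":[0.025,0.035,0.012],"spin":0},{"offset":[0.05,0.07,0.025],"spin":0},{"offset":[0.075,0.105,0.04],"spin":0},{"offset":[0.10,0.14,0.05],"spin":0},{"offset":[0.125,0.175,0.06],"spin":0},{"offset":[0.15,0.21,0.07],"spin":0},{"offset":[0.175,0.245,0.08],"spin":0},{"offset":[0.2,0.28,0.09],"spin":0}]'
python3 - <<'E'
from h import *
p=snap('wrist'); print(np.array(p['hand_eye']).round(2).tolist(),p['fx'])
import pickle; pickle.dump(p,open('w1.pkl','wb'))
for n in ['shaft_seat','clamp','jaw','jaw_face','strip_a']:
    print(n,[(np.round(r['location']).tolist(),round(r['conf'],2)) for r in manip.search_frame(p,n)])
save(p,'w1.png')
E
```

```text
clock: 1.77
eef_pos: [406.5, -240.7, 291.1]
eef_rot: [3.141, -0.0, 0.409]
wrist_force: [-0.0, -0.5, 0.5]
finger_gap: 93.9
[[0.0, -0.96, -0.28, 81.64], [1.0, 0.0, -0.0, 0.04], [0.0, -0.28, 0.96, -179.46], [0.0, 0.0, 0.0, 1.0]] 300.0029628246539
shaft_seat [([518.0, -183.0, 67.0], 0.81), ([633.0, -254.0, 32.0], 0.39)]
clamp [([540.0, -196.0, 14.0], 0.92), ([633.0, -255.0, 28.0], 0.43)]
jaw [([608.0, -222.0, 39.0], 0.95)]
jaw_face [([607.0, -224.0, 42.0], 0.79)]
strip_a [([631.0, -255.0, 32.0], 0.82), ([529.0, -461.0, 18.0], 0.78)]
```

```bash
python3 -m crank '[{"offset":[0.01,0.03,0],"spin":0},{"offset":[0.02,0.06,0],"spin":0},{"offset":[0.03,0.09,0],"spin":0},{"offset":[0.035,0.10,0],"spin":0},{"offset":[0.035,0.1,0],"spin":0},{"offset":[0.035,0.1,0],"spin":0},{"offset":[0.035,0.1,0],"spin":0},{"offset":[0.035,0.1,0],"spin":0}]'
python3 - <<'E'
from h import *
p=snap('wrist')
import pickle; pickle.dump(p,open('w2.pkl','wb'))
for n in ['shaft_seat','clamp','jaw','jaw_face','strip_a']:
    print(n,[(np.round(r['location']).tolist(),round(r['conf'],2)) for r in manip.search_frame(p,n)])
q=pickle.load(open('w1.pkl','rb'))
c1=proj(q,[518,-184,80]).astype(int);c2=proj(p,[518,-184,80]).astype(int);print(c1,c2)
def crop(p,c): return cv2.resize(p['pixels'][max(c[1]-60,0):c[1]+60,max(c[0]-65,0):c[0]+65,::-1],(780//2,360),interpolation=cv2.INTER_CUBIC)
cv2.imwrite('pics/w12.png',np.hstack([crop(q,c1),crop(p,c2)]))
save(p,'w2.png')
E
```

```text
clock: 2.73
eef_pos: [439.9, -144.5, 289.8]
eef_rot: [-3.141, 0.001, 0.406]
wrist_force: [-0.1, 0.2, -0.3]
finger_gap: 94.2
shaft_seat [([518.0, -181.0, 67.0], 0.71)]
clamp [([551.0, -185.0, 17.0], 0.84)]
jaw [([614.0, -198.0, 37.0], 0.74)]
jaw_face [([614.0, -201.0, 40.0], 0.82)]
strip_a [([688.0, -242.0, 32.0], 0.78), ([528.0, -454.0, 17.0], 0.67), ([648.0, -203.0, 29.0], 0.57)]
[251  70] [310 128]
```

View pics/w12.png

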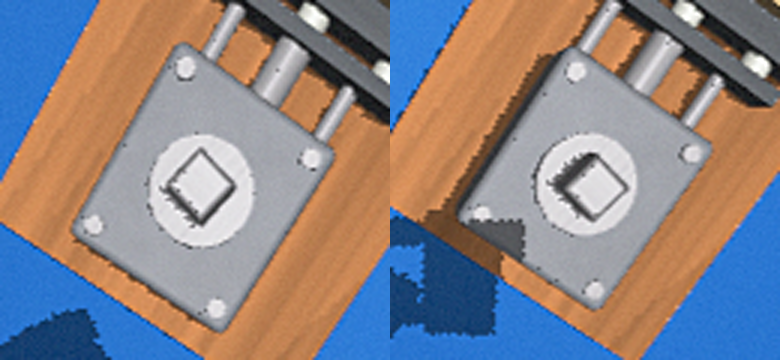

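The crops show the bright collar in both views, with its centre at crop (202,190) on the left and (197,184) on the right. The square shaft is turned roughly diagonally to the picture. Next step: triangulate.

```bash
python3 - <<'E'
from h import *
import pickle
q=pickle.load(open('w1.pkl','rb'));p=pickle.load(open('w2.pkl','rb'))
def refine(im,o,name):
    g=cv2.cvtColor(im['pixels'],cv2.COLOR_RGB2HSV)[o[1]:o[1]+120,o[0]:o[0]+130]
    m=((g[...,2]>195)&(g[...,1]<40)).astype(np.uint8); m=cv2.morphologyEx(m,cv2.MORPH_OPEN,np.ones((2,2)))
    cs,_=cv2.findContours(m,cv2.RETR_EXTERNAL,cv2.CHAIN_APPROX_NONE)
    cs=[cv2.convexHull(c) for c in cs if cv2.contourArea(c)>300]
    for c in cs:
        e=cv2.fitEllipse(c); print(name,np.round(e[0],1)+o,np.round(e[1],1)); 
    return (np.array(e[0])+o)
eq=refine(q,(186,10),'w1'); ep=refine(p,(245,68),'w2')
print('collar',tri([(q,*eq),(p,*ep)]),atz(q,*eq,66),atz(p,*ep,66))
print('top',tri([(q,253.7,72.3),(p,314.2,130.3)]),atz(q,253.7,72.3,92),atz(p,314.2,130.3,92))
def ang(im,o,x0,cs):
    P=[atz(im,o[0]+(x-x0)/3,o[1]+y/3,92)[:2] for x,y in cs]
    for i in range(4):
        d=P[(i+1)%4]-P[i]; print(round(np.hypot(*d),1),round(np.degrees(np.arctan2(d[1],d[0]))%90,1),end='; ')
    print()
ang(q,(186,10),0,[(203,150),(235,186),(205,222),(170,187)])
ang(p,(245,68),390,[(598,152),(629,188),(597,222),(566,188)])
s=manip.read_state()
t=snap('top'); c=snap('scene')
for l,im in (('top',t),('scene',c)):
  for n in ['shaft_seat','crank','grip_mid']: print(l,n,[(np.round(r['location'],1).tolist(),round(r['conf'],2)) for r in manip.search_frame(im,n)])
b=cv2.resize(t['pixels'][160:210,170:230,::-1],(600,500),interpolation=cv2.INTER_CUBIC); 
print('tray c',atz(t,320/1.5,282/1.5,10),'hub',atz(t,318/1.5,280/1.5,43),'grip',atz(t,288/1.5,266/1.5,67))
E
```

```text
w1 [253.8  74. ] [34.7 37.4]
w2 [311.2 129.9] [32.6 34.2]
collar [ 517.16109253 -187.27371181   67.31814376] [ 517.2799385  -187.20582153   66.        ] [ 517.1659233  -187.51889712   66.        ]
top [ 517.68304902 -187.44620615   84.98537884] [ 516.58224929 -187.67760919   92.        ] [ 518.07376594 -186.22955489   92.        ]
18.0 67.4; 17.7 71.8; 18.8 70.2; 18.6 69.3; 
19.7 66.6; 18.6 71.4; 19.3 67.6; 18.9 72.5; 
top shaft_seat []
top crank [([375.5, 329.9, 30.5], 0.85), ([418.7, 167.1, 37.5], 0.71), ([588.6, 215.9, 39.7], 0.53)]
top grip_mid [([647.9, -200.0, 33.3], 0.45), ([603.2, 263.6, 66.6], 0.38), ([323.5, 316.9, 60.4], 0.38), ([615.8, -173.4, 40.2], 0.23)]
scene shaft_seat [([519.6, -185.1, 66.1], 0.53)]
scene crank [([389.0, 330.7, 29.6], 0.62), ([597.5, 214.9, 29.4], 0.61)]
scene grip_mid [([333.7, 320.2, 46.4], 0.64), ([612.7, 258.1, 51.5], 0.59), ([435.4, 170.9, 33.3], 0.59)]
tray c [573.4851157  192.19770547  10.        ] hub [571.51966099 193.46943494  43.        ] grip [599.74875838 259.37454013  67.        ]
```

The shaft axis is at (517.3, -187.4). The collar triangulates to z ≈ 67, which matches the 66 given. The flats sit at about 69.6° mod 90. Next I'll go to the tray.

```bash
python3 -m crank '[{"offset":[0.016,0.037,0],"spin":5},{"offset":[0.033,0.074,0],"spin":10},{"offset":[0.05,0.111,0],"spin":15},{"offset":[0.066,0.148,0],"spin":20},{"offset":[0.083,0.185,0],"spin":25},{"offset":[0.1,0.222,0],"spin":30},{"offset":[0.116,0.259,0],"spin":36},{"offset":[0.13,0.296,0],"spin":42}]'
python3 - <<'E'
from h import *
import pickle
p=snap('wrist'); s=manip.read_state(); print(s['eef_pos'],s['joints'])
pickle.dump(p,open('w3.pkl','wb'))
for n in ['crank','grip_mid','tray']: print(n,[(np.round(r['location'],1).tolist(),round(r['conf'],2)) for r in manip.search_frame(p,n)])
print(proj(p,[572,193,43]),proj(p,[602,261,67]))
E
python3 -m crank '[{"offset":[0.01,0.02,-0.02],"spin":0},{"offset":[0.02,0.04,-0.04],"spin":0},{"offset":[0.03,0.05,-0.06],"spin":0},{"offset":[0.03,0.05,-0.08],"spin":0},{"offset":[0.03,0.05,-0.1],"spin":0},{"offset":[0.03,0.05,-0.1],"spin":0},{"offset":[0.03,0.05,-0.1],"spin":0},{"offset":[0.03,0.05,-0.1],"spin":0}]'
python3 - <<'E'
from h import *
import pickle
p=snap('wrist'); s=manip.read_state(); print(s['eef_pos'],s['joints'])
pickle.dump(p,open('w4.pkl','wb'))
for n in ['crank','grip_mid']: print(n,[(np.round(r['location'],1).tolist(),round(r['conf'],2)) for r in manip.search_frame(p,n)])
q=pickle.load(open('w3.pkl','rb'))
cv2.imwrite('pics/w34.png',np.hstack([cv2.resize(x['pixels'][:,:,::-1],(400,300)) for x in (q,p)]))
E
```

```text
clock: 4.1
eef_pos: [570.8, 155.0, 289.8]
eef_rot: [-3.141, 0.001, 1.146]
wrist_force: [-0.1, -0.9, 0.1]
finger_gap: 94.1
[571.68926087 160.23269285 288.78671711] [2.10977204e-01 3.55270749e-01 1.25715537e+00 1.32831505e-03
 1.53063488e+00 6.23786407e-01]
crank [([390.3, 329.1, 29.0], 0.92), ([589.2, 216.5, 45.3], 0.65), ([609.4, -231.2, 38.7], 0.17)]
grip_mid [([334.0, 316.0, 53.4], 0.82), ([609.5, 268.4, 72.3], 0.75)]
tray [([580.0, 203.1, 6.8], 0.58), ([409.9, -9.9, 18.8], 0.41)]
[247.55306582 142.49165453] [245.89075801  85.11718795]
clock: 4.97
eef_pos: [600.7, 202.8, 191.2]
eef_rot: [3.141, -0.0, 1.14]
wrist_force: [0.0, 1.1, 0.9]
finger_gap: 94.0
[600.82933615 202.95276657 191.39859942] [ 2.68080821e-01  4.99480826e-01  1.27725256e+00 -1.69718768e-04
  1.36387310e+00  6.98171140e-01]
crank [([392.8, 335.7, 29.0], 0.65), ([591.6, 214.7, 45.7], 0.6)]
grip_mid [([609.9, 267.0, 68.9], 0.96), ([337.1, 319.0, 29.6], 0.74), ([591.5, 210.4, 48.4], 0.24)]
```

View pics/w34.png

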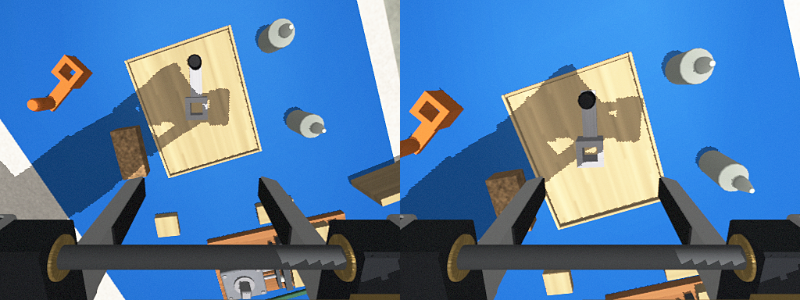

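The steel crank's hub is at about (196,104) on the left and (590,150) on the right, with the black grip up-image of it. The orange crank is off to the left. I'll crop in for exact corners.

```bash
python3 - <<'E'
from h import *
import pickle
q=pickle.load(open('w3.pkl','rb'));p=pickle.load(open('w4.pkl','rb'))
a=q['pixels'][60:160,215:285,::-1];b=p['pixels'][105:225,205:285,::-1]
cv2.imwrite('pics/c34.png',np.hstack([cv2.resize(a,(350,500),interpolation=cv2.INTER_CUBIC),cv2.resize(b,(400,600),interpolation=cv2.INTER_CUBIC)[:500*1] if 0 else cv2.resize(b,(400,600),interpolation=cv2.INTER_CUBIC)[0:500]]))
E
```

```text
(no output)
```

View pics/c34.png

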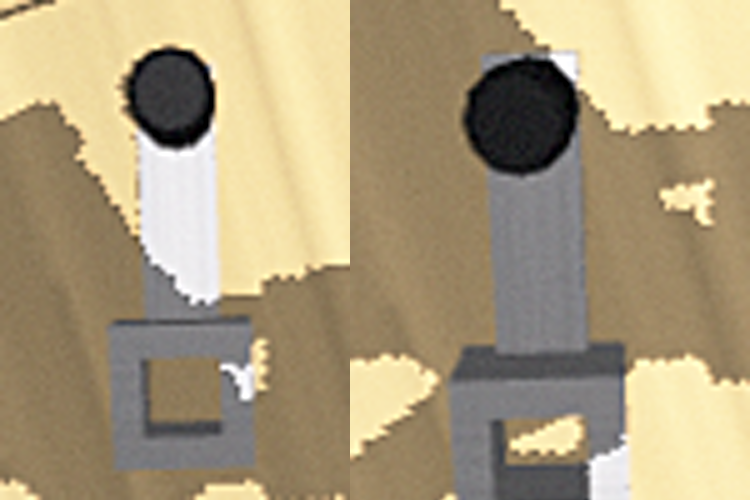

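Left crop: hub top corners are (109,325), (251,322), (254,466) and (115,468), and the grip top is (172,97). Right crop: hub top corners are (453,381) and (626,372), and the grip top is (521,115).

```bash
python3 - <<'E'
from h import *
import pickle
q=pickle.load(open('w3.pkl','rb'));p=pickle.load(open('w4.pkl','rb'))
L=lambda x,y:(q,215+x/5,60+y/5); Rr=lambda x,y:(p,205+(x-350)/5,105+y/5)
tl=tri([L(109,325),Rr(453,381)]);tr=tri([L(251,322),Rr(626,372)]);g=tri([L(172,97),Rr(521,115)])
print('tl',tl,'tr',tr,np.linalg.norm(tl-tr),'grip',g)
print([atz(*L(*c),43).round(1) for c in [(109,325),(251,322),(254,466),(115,468)]],atz(*L(181.5,395),43))
a=[atz(*Rr(*c),43).round(1) for c in [(453,381),(626,372)]];print(a)
print('grip67',atz(*L(172,97),67),atz(*Rr(521,115),67))
for c in (atz(*L(181.5,395),43),):
  for G in (atz(*L(172,97),67),atz(*Rr(521,115),67)):
    d=(G-c)[:2];print(np.hypot(*d),np.degrees(np.arctan2(d[1],d[0])))
E
```

```text
tl [568.79879748 220.64379987  42.64024093] tr [604.7980794  205.13796738  37.86786597] 39.486133046289474 grip [608.95020456 266.89645685  50.04452442]
[array([568.5, 220.9,  43. ]), array([604.7, 205.5,  43. ]), array([589.3, 168.7,  43. ]), array([553. , 184.4,  43. ])] [578.82867839 195.2466726   43.        ]
[array([569.2, 220.5,  43. ]), array([605.4, 206.2,  43. ])]
grip67 [608.85740531 265.31534315  67.        ] [610.23166367 267.48771008  67.        ]
76.23216534131957 66.80189535594965
78.7712827159496 66.50554430452078
```

Hub centre is (579.1, 195.1) with its top at z ≈ 43, and the crank angle is 66.9°. Next: go down over the hub and grip its y faces.

```bash
python3 -m crank '[{"offset":[-0.012,-0.004,-0.02],"spin":1},{"offset":[-0.0217,-0.008,-0.05],"spin":1.6},{"offset":[-0.0217,-0.008,-0.085],"spin":1.6},{"offset":[-0.0217,-0.008,-0.12],"spin":1.6},{"offset":[-0.0217,-0.008,-0.15],"spin":1.6},{"offset":[-0.0217,-0.008,-0.17],"spin":1.6},{"offset":[-0.0217,-0.008,-0.177],"spin":1.6},{"offset":[-0.0217,-0.008,-0.177],"spin":1.6}]' 1
python3 -m crank '[{"offset":[0,0,0],"spin":0},{"offset":[0,0,0],"spin":0},{"offset":[0,0,0],"spin":0},{"offset":[0,0,0],"spin":0},{"offset":[0,0,0],"spin":0},{"offset":[0,0,0],"spin":0},{"offset":[0,0,0],"spin":0},{"offset":[0,0,0],"spin":0}]' 0 45
```

```text
clock: 5.78
eef_pos: [578.6, 195.1, 13.2]
eef_rot: [-3.141, 0.001, 1.169]
wrist_force: [-0.1, 0.3, 0.6]
finger_gap: 94.2
clock: 6.45
eef_pos: [578.6, 195.0, 13.3]
eef_rot: [-3.141, 0.001, 1.169]
wrist_force: [-0.2, 1.1, -0.1]
finger_gap: 44.3
```

```bash
python3 -m crank '[{"offset":[0,0,0],"spin":0},{"offset":[0,0,0],"spin":0},{"offset":[0,0,0],"spin":0},{"offset":[0,0,0],"spin":0},{"offset":[0,0,0.005],"spin":0},{"offset":[0,0,0.02],"spin":0},{"offset":[0,0,0.05],"spin":0},{"offset":[0,0,0.08],"spin":0}]' 0 45
```

```text
clock: 7.12
eef_pos: [577.7, 194.8, 93.2]
eef_rot: [-3.138, 0.003, 1.169]
wrist_force: [1.0, 0.4, -3.0]
finger_gap: 39.8
```

```bash
python3 -m crank '[{"offset":[-0.004,-0.02,0.02],"spin":0},{"offset":[-0.009,-0.055,0.04],"spin":0},{"offset":[-0.015,-0.095,0.05],"spin":0},{"offset":[-0.021,-0.135,0.05],"spin":1},{"offset":[-0.028,-0.175,0.05],"spin":1},{"offset":[-0.034,-0.215,0.05],"spin":2},{"offset":[-0.04,-0.255,0.05],"spin":2.6},{"offset":[-0.045,-0.285,0.05],"spin":2.6}]'
python3 -m crank '[{"offset":[-0.003,-0.02,0],"spin":0},{"offset":[-0.006,-0.045,0],"spin":0},{"offset":[-0.01,-0.07,0],"spin":0},{"offset":[-0.013,-0.086,0],"spin":0},{"offset":[-0.015,-0.096,0],"spin":0},{"offset":[-0.015,-0.097,0],"spin":0},{"offset":[-0.015,-0.097,0],"spin":0},{"offset":[-0.015,-0.097,0],"spin":0}]'
```

```text
clock: 7.78
eef_pos: [531.7, -92.9, 143.4]
eef_rot: [-3.138, 0.003, 1.214]
wrist_force: [1.1, 0.5, -2.5]
finger_gap: 39.7
clock: 8.45
eef_pos: [516.8, -189.0, 143.3]
eef_rot: [-3.138, 0.003, 1.215]
wrist_force: [0.1, 0.1, -4.3]
finger_gap: 39.7
```

```bash
python3 - <<'E'
from h import *
import pickle
p=snap('wrist');s=manip.read_state();print(s['eef_pos'],s['eef_rot']);pickle.dump(p,open('w5.pkl','wb'))
print(proj(p,[517.3,-187.4,135+38]),proj(p,[517.3,-187.4,66]))
c=proj(p,[517.3,-187.4,120]).astype(int);o=(max(c[0]-100,0),max(c[1]-110,0));print(o)
save(p,'w5.png',(o[0],o[1],o[0]+200,o[1]+150),4)
E
```

```text
[ 516.91412187 -188.9541211   143.36645202] [-3.13810244e+00  2.97342860e-03  1.21514926e+00]
[257.17358752 258.61299895] [257.884966   200.80730183]
(np.int64(157), np.int64(113))
```

View pics/w5.png

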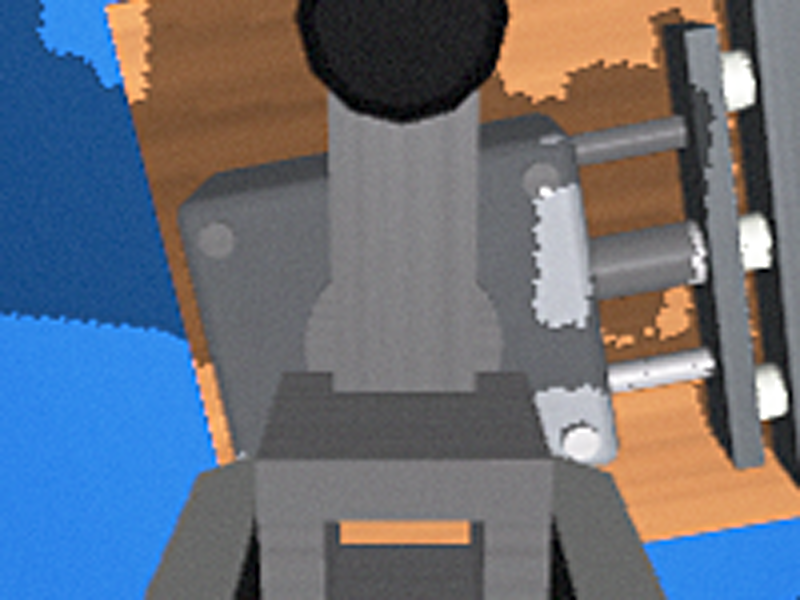

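The crank sits square in the fingers: the arm and hub centre line is at crop x ≈ 404, and the far hub edge is at crop y ≈ 460. I'll work out where the hub is held along its own x, then lower.

```bash
python3 - <<'E'
from h import *
import pickle
p=pickle.load(open('w5.pkl','rb'));q=pickle.load(open('w3.pkl','rb'))
a=1.21515;ux=np.array([np.cos(a),np.sin(a)]);uy=np.array([-ux[1],ux[0]])
T=np.array([516.9,-188.95])
for x,y,z in [(404,460,173.1),(256,460,173.1),(552,460,173.1),(404,390,145.1),(406,15,197)]:
    P=atz(p,157+x/4,113+y/4,z)[:2]-T; print(z,P@ux,P@uy)
# collar in this image
P=[atz(p,157+x/4,113+y/4,66) for x,y in [(305,335),(502,335)]];print(P,(P[0]+P[1])/2)
E
```

```text
173.1 19.887640034054893 -0.276235179016326
173.1 19.840321236212812 19.57735540139918
173.1 19.934909559150924 -20.10915234903086
145.1 20.0355498066887 -0.183304347158475
197 78.33073553576118 -0.5035104482777548
[array([ 497.98650228, -176.22393762,   66.        ]), array([ 539.21929041, -191.4492402 ,   66.        ])] [ 518.60289635 -183.83658891   66.        ]
```

The hub centre coincides with the TCP to within 0.3 mm, and the shaft agrees laterally. Lowering in stages.

```bash
python3 -m crank '[{"offset":[0.0004,0.0016,-0.005],"spin":0},{"offset":[0.0004,0.0016,-0.015],"spin":0},{"offset":[0.0004,0.0016,-0.025],"spin":0},{"offset":[0.0004,0.0016,-0.035],"spin":0},{"offset":[0.0004,0.0016,-0.04],"spin":0},{"offset":[0.0004,0.0016,-0.044],"spin":0},{"offset":[0.0004,0.0016,-0.048],"spin":0},{"offset":[0.0004,0.0016,-0.048],"spin":0}]'
python3 -c "
from cell import manip;s=manip.read_state();print(s['wrist_force'],s['moment'],s['eef_pos'],s['eef_rot'])"
```

```text
clock: 9.17
eef_pos: [517.3, -187.1, 94.7]
eef_rot: [-3.137, 0.002, 1.215]
wrist_force: [0.8, 2.3, -5.7]
finger_gap: 39.4
[ 0.81500317  2.29850347 -5.68749633] [ 0.41762388 -0.23398597 -0.00672428] [ 517.29150082 -187.05533576   94.68148504] [-3.13749346e+00  2.37494784e-03  1.21502087e+00]
```

The underside is at about 86 mm, already below the shaft top with no contact force, so it has entered. I'll continue to the seat.

```bash
python3 -m crank '[{"offset":[0,0,-0.004],"spin":0},{"offset":[0,0,-0.008],"spin":0},{"offset":[0,0,-0.012],"spin":0},{"offset":[0,0,-0.015],"spin":0},{"offset":[0,0,-0.018],"spin":0},{"offset":[0,0,-0.0195],"spin":0},{"offset":[0,0,-0.0195],"spin":0},{"offset":[0,0,-0.0195],"spin":0}]'
python3 -c "
from cell import manip;s=manip.read_state();print(s['wrist_force'],s['moment'],s['eef_pos'],s['eef_rot'])"
```

```text
clock: 9.83
eef_pos: [517.2, -186.9, 74.9]
eef_rot: [-3.137, 0.002, 1.215]
wrist_force: [1.1, 3.8, -7.1]
finger_gap: 39.0
[ 1.06999323  3.77631051 -7.09338398] [ 0.5588078  -0.48751037 -0.09548495] [ 517.16420004 -186.90232664   74.88152686] [-3.13695325e+00  2.21111170e-03  1.21506024e+00]
```

```bash
python3 -m crank '[{"offset":[0,0,-0.0005],"spin":0},{"offset":[0,0,-0.001],"spin":0},{"offset":[0,0,-0.0015],"spin":0},{"offset":[0,0,-0.002],"spin":0},{"offset":[0,0,-0.0025],"spin":0},{"offset":[0,0,-0.0025],"spin":0},{"offset":[0,0,-0.0025],"spin":0},{"offset":[0,0,-0.0025],"spin":0}]'
python3 -c "
from cell import manip;s=manip.read_state();print(s['wrist_force'],s['moment'],s['eef_pos'],s['eef_rot'])"
```

```text
clock: 10.5
eef_pos: [517.3, -186.9, 74.1]
eef_rot: [-3.138, 0.002, 1.215]
wrist_force: [-8.2, 7.7, 17.1]
finger_gap: 39.5
[-8.2416027   7.73872134 17.05725349] [ 1.34270325  1.45467597 -0.00606521] [ 517.27070559 -186.93170188   74.13281378] [-3.13772413e+00  2.31667835e-03  1.21511885e+00]
```

Contact force rises at TCP z = 74.1, which puts the underside at 65.8, so the crank is fully home. I'll release, rise a little, and slide along the arm to the grip.

```bash
python3 -m crank '[{"offset":[0,0,0.001],"spin":0},{"offset":[0,0,0.001],"spin":0},{"offset":[0,0,0.001],"spin":0},{"offset":[0,0,0.001],"spin":0},{"offset":[0,0,0.001],"spin":0},{"offset":[0,0,0.004],"spin":0},{"offset":[0,0,0.008],"spin":0},{"offset":[0,0,0.012],"spin":0}]' 0.75
python3 -m crank '[{"offset":[0.003,0.008,0],"spin":0},{"offset":[0.007,0.018,0],"spin":0},{"offset":[0.012,0.033,0],"spin":0},{"offset":[0.018,0.048,0],"spin":0},{"offset":[0.023,0.062,0],"spin":0},{"offset":[0.0272,0.0726,0],"spin":0},{"offset":[0.0272,0.0726,0],"spin":0},{"offset":[0.0272,0.0726,0],"spin":0}]'
python3 - <<'E'
from h import *
import pickle
p=snap('wrist');s=manip.read_state();print(s['eef_pos'],s['eef_rot'],s['wrist_force']);pickle.dump(p,open('w6.pkl','wb'))
for n in ['crank','grip_mid','jaw_face','strip_a']: print(n,[(np.round(r['location'],1).tolist(),round(r['conf'],2)) for r in manip.search_frame(p,n)])
save(p,'w6.png')
E
```

```text
clock: 11.17
eef_pos: [517.3, -187.0, 86.5]
eef_rot: [-3.138, 0.002, 1.215]
wrist_force: [0.0, 0.5, -0.8]
finger_gap: 70.2
clock: 11.83
eef_pos: [544.6, -113.8, 86.4]
eef_rot: [-3.138, 0.002, 1.216]
wrist_force: [-0.2, -0.2, -0.5]
finger_gap: 70.5
[ 544.48106361 -114.34895037   86.46752352] [-3.13768855e+00  2.46878284e-03  1.21565702e+00] [ 0.75155381 -0.00552654  0.65507604]
crank [([530.7, -161.3, 109.2], 0.81)]
grip_mid [([545.9, -108.6, 130.0], 0.9)]
jaw_face [([546.6, -107.4, 125.5], 0.72), ([615.9, -165.9, 39.2], 0.59)]
strip_a [([701.0, -180.0, 31.9], 0.71)]
```

View pics/w6.png

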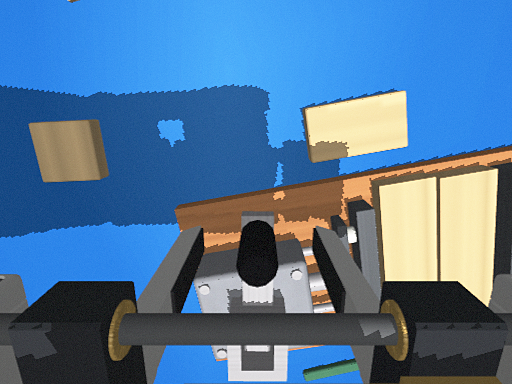

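The grip at (258,255) is centred between the fingers, and both strips still show a gap. Closing on the grip.

```bash
cat > wind.py <<'E'
import sys;from h import *
s=manip.read_state();C=np.array([517.3,-187.2]);x=np.array(s['eef_pos'][:2]);d=x-C
th=np.degrees(np.arctan2(d[1],d[0]));f=np.array(s['wrist_force'])
t=np.array([d[1],-d[0]])/np.hypot(*d)
print('th %.1f r %.1f z %.1f Ftan %.1f Frad %.1f Fz %.1f'%(th,np.hypot(*d),s['eef_pos'][2],f[:2]@t,f[:2]@d/np.hypot(*d),f[2]),'clock',s['clock'])
st=float(sys.argv[1])
for k in range(1,9):
    a=np.radians(th-st*k);print((C+78*np.array([np.cos(a),np.sin(a)])-x).round(1)/1000,end=' ')
print()
E
python3 -m crank '[{"offset":[0,0,0],"spin":0},{"offset":[0,0,0],"spin":0},{"offset":[0,0,0],"spin":0},{"offset":[0,0,0],"spin":0},{"offset":[0,0,0],"spin":0},{"offset":[0,0,0],"spin":0},{"offset":[0,0,0],"spin":0},{"offset":[0,0,0],"spin":0}]' 0 50; python3 -m crank '[{"offset":[0,0,0],"spin":0},{"offset":[0,0,0],"spin":0},{"offset":[0,0,0],"spin":0},{"offset":[0,0,0],"spin":0},{"offset":[0,0,0],"spin":0},{"offset":[0,0,0],"spin":0},{"offset":[0,0,0],"spin":0},{"offset":[0,0,0],"spin":0}]' 0 50; python3 wind.py 4
```

```text
clock: 12.75
eef_pos: [544.3, -114.9, 86.5]
eef_rot: [-3.138, 0.002, 1.214]
wrist_force: [-0.4, -0.0, -0.6]
finger_gap: 22.2
clock: 13.42
eef_pos: [544.3, -114.9, 86.5]
eef_rot: [-3.138, 0.002, 1.214]
wrist_force: [0.6, -0.0, 0.1]
finger_gap: 22.5
th 69.5 r 77.2 z 86.5 Ftan 0.6 Frad 0.2 Fz 0.1 clock 13.4167
[ 0.0053 -0.0013] [ 0.0102 -0.0037] [ 0.0149 -0.0065] [ 0.0194 -0.0096] [ 0.0236 -0.013 ] [ 0.0276 -0.0166] [ 0.0314 -0.0206] [ 0.0349 -0.0248]
```

```bash
python3 -m crank '[{"offset":[0.0053,-0.0013,0],"spin":0},{"offset":[0.0102,-0.0037,0],"spin":0},{"offset":[0.0149,-0.0065,0],"spin":0},{"offset":[0.0194,-0.0096,0],"spin":0},{"offset":[0.0236,-0.013,0],"spin":0},{"offset":[0.0276,-0.0166,0],"spin":0},{"offset":[0.0314,-0.0206,0],"spin":0},{"offset":[0.0349,-0.0248,0],"spin":0}]'; python3 wind.py 6
```

```text
clock: 14.08
eef_pos: [579.1, -139.7, 86.3]
eef_rot: [-3.135, 0.002, 1.215]
wrist_force: [-8.1, 3.3, 4.2]
finger_gap: 22.0
th 37.6 r 77.9 z 86.3 Ftan -7.5 Frad -4.4 Fz 4.2 clock 14.0833
[ 0.0047 -0.0067] [ 0.0086 -0.0139] [ 0.0117 -0.0214] [ 0.0141 -0.0292] [ 0.0155 -0.0372] [ 0.0162 -0.0454] [ 0.016  -0.0535] [ 0.0149 -0.0616]
```

```bash
python3 -m crank '[{"offset":[0.0047,-0.0067,0],"spin":0},{"offset":[0.0086,-0.0139,0],"spin":0},{"offset":[0.0117,-0.0214,0],"spin":0},{"offset":[0.0141,-0.0292,0],"spin":0},{"offset":[0.0155,-0.0372,0],"spin":0},{"offset":[0.0162,-0.0454,0],"spin":0},{"offset":[0.016,-0.0535,0],"spin":0},{"offset":[0.0149,-0.0616,0],"spin":0}]'; python3 wind.py 6
```

```text
clock: 14.75
eef_pos: [594.0, -200.8, 86.2]
eef_rot: [-3.133, 0.001, 1.215]
wrist_force: [-5.4, 7.5, 3.4]
finger_gap: 22.2
th -10.1 r 77.9 z 86.2 Ftan -6.5 Frad -6.7 Fz 3.4 clock 14.75
[-0.0018 -0.008 ] [-0.0044 -0.0157] [-0.0079 -0.0231] [-0.0121 -0.0301] [-0.017  -0.0366] [-0.0226 -0.0426] [-0.0288 -0.0479] [-0.0355 -0.0526]
```

```bash
python3 -m crank '[{"offset":[-0.0018,-0.008,0],"spin":0},{"offset":[-0.0044,-0.0157,0],"spin":0},{"offset":[-0.0079,-0.0231,0],"spin":0},{"offset":[-0.0121,-0.0301,0],"spin":0},{"offset":[-0.017,-0.0366,0],"spin":0},{"offset":[-0.0226,-0.0426,0],"spin":0},{"offset":[-0.0288,-0.0479,0],"spin":0},{"offset":[-0.0355,-0.0526,0],"spin":0}]'; python3 wind.py 6;  python3 - <<'E'
from h import *
for n in ('top','scene'):
    p=snap(n); print(n,[(np.round(r['location']).tolist(),round(r['conf'],2)) for r in manip.search_frame(p,'jaw')+manip.search_frame(p,'strip_a')])
E
```

```text
clock: 15.42
eef_pos: [559.3, -253.0, 86.2]
eef_rot: [-3.134, -0.001, 1.215]
wrist_force: [3.4, 8.3, 2.1]
finger_gap: 22.2
th -57.4 r 78.0 z 86.2 Ftan -7.3 Frad -5.2 Fz 2.1 clock 15.4167
[-0.0071 -0.004 ] [-0.0146 -0.0073] [-0.0224 -0.0097] [-0.0304 -0.0114] [-0.0385 -0.0122] [-0.0467 -0.0121] [-0.0548 -0.0112] [-0.0628 -0.0094] 
top [([615.0, -195.0, 39.0], 0.75), ([647.0, -198.0, 33.0], 0.95), ([696.0, -209.0, 37.0], 0.88), ([533.0, -469.0, 18.0], 0.84)]
scene [([619.0, -205.0, 42.0], 0.86), ([606.0, -191.0, 17.0], 0.61), ([699.0, -216.0, 36.0], 0.97), ([651.0, -199.0, 35.0], 0.93), ([537.0, -468.0, 21.0], 0.56), ([622.0, -199.0, 41.0], 0.17)]
```

```bash
python3 -m crank '[{"offset":[-0.0071,-0.004,0],"spin":0},{"offset":[-0.0146,-0.0073,0],"spin":0},{"offset":[-0.0224,-0.0097,0],"spin":0},{"offset":[-0.0304,-0.0114,0],"spin":0},{"offset":[-0.0385,-0.0122,0],"spin":0},{"offset":[-0.0467,-0.0121,0],"spin":0},{"offset":[-0.0548,-0.0112,0],"spin":0},{"offset":[-0.0628,-0.0094,0],"spin":0}]'; python3 wind.py 3; python3 - <<'E'
from h import *
p=snap('scene'); save(p,'s2.png',(125,185,215,315),4.5); t=snap('top'); save(t,'t2.png',(285,125,365,230),5)
E
```

```text
clock: 16.38
eef_pos: [496.9, -262.8, 86.4]
eef_rot: [-3.136, 0.0, 1.215]
wrist_force: [7.6, 3.4, -1.4]
finger_gap: 22.3
th -105.1 r 78.3 z 86.4 Ftan -6.4 Frad -5.2 Fz -1.4 clock 16.3833
[-0.0038  0.0014] [-0.0077  0.0028] [-0.0115  0.0044] [-0.0151  0.0062] [-0.0187  0.0081] [-0.0222  0.0102] [-0.0256  0.0126] [-0.0288  0.0151]
```

View pics/s2.png

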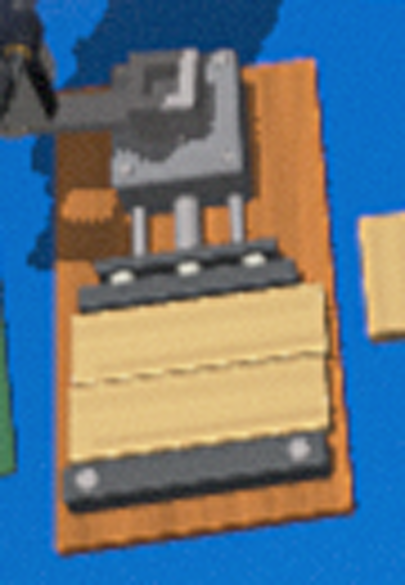

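Scene view: the strips still show a thin dark gap between them at (200,368), and nothing is gripped yet after about 175°. I'll continue in 24° calls, watching the tangential load.

```bash
python3 -m crank '[{"offset":[-0.0038,0.0014,0],"spin":0},{"offset":[-0.0077,0.0028,0],"spin":0},{"offset":[-0.0115,0.0044,0],"spin":0},{"offset":[-0.0151,0.0062,0],"spin":0},{"offset":[-0.0187,0.0081,0],"spin":0},{"offset":[-0.0222,0.0102,0],"spin":0},{"offset":[-0.0256,0.0126,0],"spin":0},{"offset":[-0.0288,0.0151,0],"spin":0}]'; python3 wind.py 3
```

```text
clock: 17.15
eef_pos: [468.5, -248.3, 86.7]
eef_rot: [-3.138, 0.001, 1.215]
wrist_force: [6.7, -2.8, -3.0]
finger_gap: 22.2
th -128.6 r 78.2 z 86.7 Ftan -7.0 Frad -1.9 Fz -3.0 clock 17.15
[-0.003   0.0028] [-0.006   0.0056] [-0.0088  0.0085] [-0.0115  0.0116] [-0.014   0.0148] [-0.0163  0.0182] [-0.0185  0.0217] [-0.0204  0.0252]
```

```bash
python3 -m crank '[{"offset":[-0.003,0.0028,0],"spin":0},{"offset":[-0.006,0.0056,0],"spin":0},{"offset":[-0.0088,0.0085,0],"spin":0},{"offset":[-0.0115,0.0116,0],"spin":0},{"offset":[-0.014,0.0148,0],"spin":0},{"offset":[-0.0163,0.0182,0],"spin":0},{"offset":[-0.0185,0.0217,0],"spin":0},{"offset":[-0.0204,0.0252,0],"spin":0}]'; python3 wind.py 3
```

```text
clock: 17.82
eef_pos: [448.5, -224.2, 86.9]
eef_rot: [-3.14, 0.003, 1.215]
wrist_force: [1.2, -6.4, -2.0]
finger_gap: 22.3
th -151.7 r 78.1 z 86.9 Ftan -6.3 Frad 2.0 Fz -2.0 clock 17.8167
[-0.0017  0.0037] [-0.0034  0.0074] [-0.0048  0.0113] [-0.0061  0.0152] [-0.0071  0.0191] [-0.0079  0.0231] [-0.0086  0.0271] [-0.009   0.0312]
```

```bash
python3 -m crank '[{"offset":[-0.0017,0.0037,0],"spin":0},{"offset":[-0.0034,0.0074,0],"spin":0},{"offset":[-0.0048,0.0113,0],"spin":0},{"offset":[-0.0061,0.0152,0],"spin":0},{"offset":[-0.0071,0.0191,0],"spin":0},{"offset":[-0.0079,0.0231,0],"spin":0},{"offset":[-0.0086,0.0271,0],"spin":0},{"offset":[-0.009,0.0312,0],"spin":0}]'; python3 wind.py 3
```

```text
clock: 18.48
eef_pos: [439.4, -194.0, 86.8]
eef_rot: [-3.141, 0.005, 1.215]
wrist_force: [-1.8, -6.4, -3.1]
finger_gap: 22.4
th -175.0 r 78.2 z 86.8 Ftan -6.2 Frad 2.4 Fz -3.1 clock 18.4833
[-0.0001  0.0041] [-0.0001  0.0082] [0.0001 0.0123] [0.0005 0.0163] [0.0011 0.0204] [0.0019 0.0244] [0.0029 0.0283] [0.0041 0.0322]
```

```bash
python3 -m crank '[{"offset":[-0.0001,0.0041,0],"spin":0},{"offset":[-0.0001,0.0082,0],"spin":0},{"offset":[0.0001,0.0123,0],"spin":0},{"offset":[0.0005,0.0163,0],"spin":0},{"offset":[0.0011,0.0204,0],"spin":0},{"offset":[0.0019,0.0244,0],"spin":0},{"offset":[0.0029,0.0283,0],"spin":0},{"offset":[0.0041,0.0322,0],"spin":0}]'; python3 wind.py 2.5;  python3 - <<'E'
from h import *
p=snap('scene'); t=snap('top')
a=cv2.resize(p['pixels'][230:310,130:210,::-1],(400,400),interpolation=cv2.INTER_CUBIC);b=cv2.resize(t['pixels'][125:205,290:370,::-1],(400,400),interpolation=cv2.INTER_CUBIC)
cv2.imwrite('pics/s3.png',np.hstack([a,b]))
E
```

```text
clock: 19.15
eef_pos: [443.1, -162.5, 86.6]
eef_rot: [-3.14, 0.006, 1.215]
wrist_force: [-4.5, -6.1, 0.2]
finger_gap: 22.3
th 161.6 r 78.2 z 86.6 Ftan -7.2 Frad 2.3 Fz 0.2 clock 19.15
[0.0014 0.0031] [0.0026 0.0063] [0.0041 0.0094] [0.0056 0.0124] [0.0073 0.0154] [0.0091 0.0182] [0.011 0.021] [0.0131 0.0238]
```

View pics/s3.png

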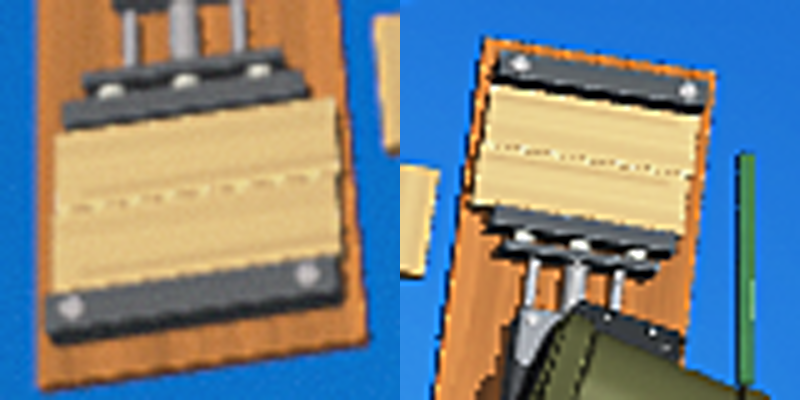

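The strips are almost touching now: only a broken seam line at (200,190), with some shadow still at the fence. I'll keep going with 20° calls.

```bash
python3 -m crank '[{"offset":[0.0014,0.0031,0],"spin":0},{"offset":[0.0026,0.0063,0],"spin":0},{"offset":[0.0041,0.0094,0],"spin":0},{"offset":[0.0056,0.0124,0],"spin":0},{"offset":[0.0073,0.0154,0],"spin":0},{"offset":[0.0091,0.0182,0],"spin":0},{"offset":[0.011,0.021,0],"spin":0},{"offset":[0.0131,0.0238,0],"spin":0}]'; python3 wind.py 2
```

```text
clock: 19.92
eef_pos: [455.7, -138.9, 86.4]
eef_rot: [-3.139, 0.007, 1.215]
wrist_force: [-6.7, -3.2, 2.0]
finger_gap: 21.9
th 141.9 r 78.2 z 86.4 Ftan -6.7 Frad 3.3 Fz 2.0 clock 19.9167
[0.0019 0.002 ] [0.0037 0.004 ] [0.0056 0.006 ] [0.0075 0.0079] [0.0095 0.0098] [0.0115 0.0116] [0.0137 0.0133] [0.0158 0.0149]
```

```bash
python3 -m crank '[{"offset":[0.0019,0.002,0],"spin":0},{"offset":[0.0037,0.004,0],"spin":0},{"offset":[0.0056,0.006,0],"spin":0},{"offset":[0.0075,0.0079,0],"spin":0},{"offset":[0.0095,0.0098,0],"spin":0},{"offset":[0.0115,0.0116,0],"spin":0},{"offset":[0.0137,0.0133,0],"spin":0},{"offset":[0.0158,0.0149,0],"spin":0}]'; python3 wind.py 2
```

```text
clock: 20.58
eef_pos: [471.0, -124.2, 86.3]
eef_rot: [-3.137, 0.008, 1.215]
wrist_force: [-7.1, 0.3, 4.9]
finger_gap: 22.2
th 126.4 r 78.2 z 86.3 Ftan -5.6 Frad 4.5 Fz 4.9 clock 20.5833
[0.0023 0.0014] [0.0046 0.0029] [0.0069 0.0043] [0.0093 0.0057] [0.0117 0.0069] [0.0142 0.0081] [0.0167 0.0092] [0.0192 0.0102]
```

```bash
python3 -m crank '[{"offset":[0.0023,0.0014,0],"spin":0},{"offset":[0.0046,0.0029,0],"spin":0},{"offset":[0.0069,0.0043,0],"spin":0},{"offset":[0.0093,0.0057,0],"spin":0},{"offset":[0.0117,0.0069,0],"spin":0},{"offset":[0.0142,0.0081,0],"spin":0},{"offset":[0.0167,0.0092,0],"spin":0},{"offset":[0.0192,0.0102,0],"spin":0}]'; python3 wind.py 2
```

```text
clock: 21.25
eef_pos: [489.7, -114.1, 86.2]
eef_rot: [-3.135, 0.009, 1.216]
wrist_force: [-7.2, 0.6, 5.3]
finger_gap: 22.4
th 110.7 r 78.1 z 86.2 Ftan -6.5 Frad 3.1 Fz 5.3 clock 21.25
[0.0026 0.0008] [0.0052 0.0016] [0.0078 0.0024] [0.0105 0.003 ] [0.0131 0.0036] [0.0158 0.004 ] [0.0185 0.0044] [0.0212 0.0046]
```

```bash
python3 -m crank '[{"offset":[0.0026,0.0008,0],"spin":0},{"offset":[0.0052,0.0016,0],"spin":0},{"offset":[0.0078,0.0024,0],"spin":0},{"offset":[0.0105,0.003,0],"spin":0},{"offset":[0.0131,0.0036,0],"spin":0},{"offset":[0.0158,0.004,0],"spin":0},{"offset":[0.0185,0.0044,0],"spin":0},{"offset":[0.0212,0.0046,0],"spin":0}]'; python3 wind.py 1.5;  python3 - <<'E'
from h import *
p=snap('scene'); t=snap('top')
a=cv2.resize(p['pixels'][230:310,130:210,::-1],(400,400),interpolation=cv2.INTER_CUBIC);b=cv2.resize(t['pixels'][125:205,290:370,::-1],(400,400),interpolation=cv2.INTER_CUBIC)
cv2.imwrite('pics/s4.png',np.hstack([a,b]))
E
```

```text
clock: 21.92
eef_pos: [510.6, -109.5, 86.2]
eef_rot: [-3.134, 0.009, 1.216]
wrist_force: [-6.5, 3.1, 4.4]
finger_gap: 22.3
th 95.0 r 78.0 z 86.2 Ftan -6.2 Frad 3.6 Fz 4.4 clock 21.9167
[0.002  0.0001] [0.0041 0.0002] [0.0061 0.0003] [0.0082 0.0002] [0.0102 0.0002] [0.0122 0.0001] [ 0.0143 -0.0001] [ 0.0163 -0.0003]
```

```bash
python3 -m crank '[{"offset":[0.002,0.0001,0],"spin":0},{"offset":[0.0041,0.0002,0],"spin":0},{"offset":[0.0061,0.0003,0],"spin":0},{"offset":[0.0082,0.0002,0],"spin":0},{"offset":[0.0102,0.0002,0],"spin":0},{"offset":[0.0122,0.0001,0],"spin":0},{"offset":[0.0143,-0.0001,0],"spin":0},{"offset":[0.0163,-0.0003,0],"spin":0}]'; python3 wind.py 1.5
```

```text
clock: 22.68
eef_pos: [526.7, -109.7, 86.1]
eef_rot: [-3.132, 0.01, 1.216]
wrist_force: [-7.8, 2.0, 5.4]
finger_gap: 22.1
th 83.1 r 78.0 z 86.1 Ftan -8.0 Frad 1.0 Fz 5.4 clock 22.6833
[ 0.002  -0.0003] [ 0.004  -0.0006] [ 0.006 -0.001] [ 0.008  -0.0014] [ 0.01   -0.0019] [ 0.012  -0.0025] [ 0.0139 -0.003 ] [ 0.0159 -0.0037]
```

```bash
python3 -m crank '[{"offset":[0.001,-0.0001,0],"spin":0},{"offset":[0.002,-0.0003,0],"spin":0},{"offset":[0.003,-0.0004,0],"spin":0},{"offset":[0.004,-0.0006,0],"spin":0},{"offset":[0.005,-0.0008,0],"spin":0},{"offset":[0.006,-0.001,0],"spin":0},{"offset":[0.007,-0.0012,0],"spin":0},{"offset":[0.008,-0.0014,0],"spin":0}]'; python3 wind.py 1; python3 - <<'E'
from h import *
F=[]
for i in range(5):
    manip.camera('top');F.append(manip.read_state()['wrist_force'])
print(np.round(F,1).tolist())
E
```

```text
clock: 23.35
eef_pos: [534.1, -111.0, 86.1]
eef_rot: [-3.13, 0.01, 1.216]
wrist_force: [-9.1, 3.0, 6.6]
finger_gap: 22.2
th 77.5 r 78.0 z 86.1 Ftan -9.5 Frad 0.9 Fz 6.6 clock 23.35
[ 0.0013 -0.0003] [ 0.0026 -0.0006] [ 0.004 -0.001] [ 0.0053 -0.0014] [ 0.0066 -0.0018] [ 0.0079 -0.0022] [ 0.0092 -0.0026] [ 0.0104 -0.0031] 
[[-8.1, 3.4, 5.7], [-7.1, 4.3, 6.2], [-7.4, 3.8, 6.0], [-7.5, 2.8, 6.3], [-7.9, 3.7, 4.9]]
```

View pics/s4.png

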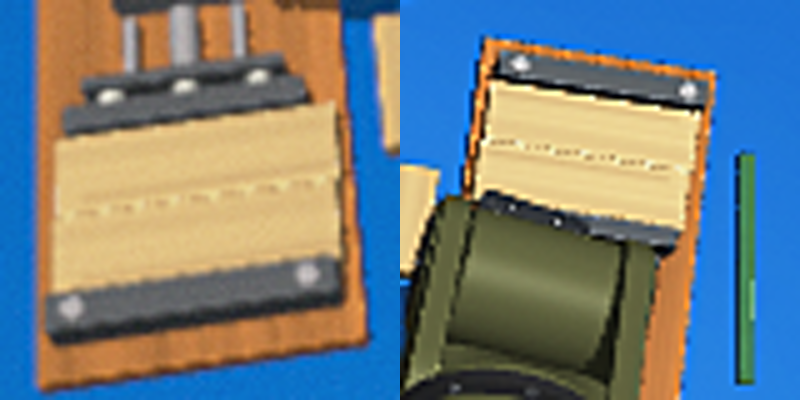

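The seam and the fence joint both look closed. The running load has risen from about 6.6 N to 8.0 and then 9.5 N, which puts contact near th ≈ 92° and the squeeze at roughly 65–75 N. About 6° more brings it to mid-range.

```bash
python3 -m crank '[{"offset":[0.001,-0.0002,0],"spin":0},{"offset":[0.002,-0.0004,0],"spin":0},{"offset":[0.003,-0.0007,0],"spin":0},{"offset":[0.004,-0.001,0],"spin":0},{"offset":[0.005,-0.0013,0],"spin":0},{"offset":[0.006,-0.0016,0],"spin":0},{"offset":[0.007,-0.0019,0],"spin":0},{"offset":[0.0079,-0.0022,0],"spin":0}]'; python3 wind.py 1
```

```text
clock: 24.27
eef_pos: [541.5, -113.1, 86.1]
eef_rot: [-3.128, 0.01, 1.216]
wrist_force: [-8.8, 4.4, 6.4]
finger_gap: 22.3
th 71.9 r 78.0 z 86.1 Ftan -9.7 Frad 1.5 Fz 6.4 clock 24.2667
[ 0.0013 -0.0004] [ 0.0026 -0.0009] [ 0.0039 -0.0014] [ 0.0051 -0.0019] [ 0.0064 -0.0024] [ 0.0076 -0.0029] [ 0.0089 -0.0035] [ 0.0101 -0.0041]
```

The load is about 3.1 N above running friction (≈ 84 N), and the angle past contact gives about 88 N, so that's firm. I'll let go of the grip and move back over the hub.

```bash
python3 -m crank '[{"offset":[0,0,0],"spin":0},{"offset":[0,0,0],"spin":0},{"offset":[0,0,0],"spin":0},{"offset":[0,0,0],"spin":0},{"offset":[0,0,0],"spin":0},{"offset":[0,0,0],"spin":0},{"offset":[0,0,0],"spin":0},{"offset":[0,0,0],"spin":0}]' 0.75; python3 - <<'E'
from h import *
s=manip.read_state();print(s['eef_pos'],s['eef_rot'],s['wrist_force'],s['finger_gap'])
p=snap('wrist');save(p,'w7.png',(186,200,326,384),3.2)
import pickle;pickle.dump(p,open('w7.pkl','wb'))
print((np.array([517.3,-187.2])-s['eef_pos'][:2]))
E
```

```text
clock: 24.93
eef_pos: [541.5, -113.1, 86.1]
eef_rot: [-3.129, 0.01, 1.216]
wrist_force: [-0.1, -0.1, 0.2]
finger_gap: 69.4
[ 541.53030227 -113.10954385   86.07390517] [-3.12850075  0.01003329  1.21623366] [-0.07735478 -0.11593324  0.21187681] 69.36191298536231
[-24.23030227 -74.09045615]
```

View pics/w7.png

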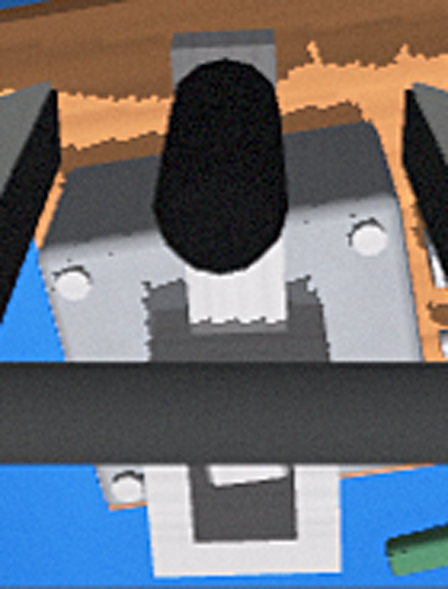

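The crank is free and still seated, its arm turned about 2° counter-clockwise from the tool, with the shaft visible in the hub hole at (245,475). Next: back over the hub and down, turned to mid-play.

```bash
python3 -m crank '[{"offset":[-0.004,-0.012,0.001],"spin":1},{"offset":[-0.009,-0.028,0.001],"spin":2},{"offset":[-0.014,-0.044,0.001],"spin":3},{"offset":[-0.019,-0.058,0.001],"spin":4},{"offset":[-0.0225,-0.069,0.001],"spin":4.5},{"offset":[-0.0242,-0.0741,-0.003],"spin":4.5},{"offset":[-0.0242,-0.0741,-0.008],"spin":4.5},{"offset":[-0.0242,-0.0741,-0.012],"spin":4.5}]'; python3 -m crank '[{"offset":[0,0,0],"spin":0},{"offset":[0,0,0],"spin":0},{"offset":[0,0,0],"spin":0},{"offset":[0,0,0],"spin":0},{"offset":[0,0,0],"spin":0},{"offset":[0,0,0],"spin":0},{"offset":[0,0,0],"spin":0},{"offset":[0,0,0],"spin":0}]' 0 45;python3 -c "
from cell import manip;s=manip.read_state();print(s['wrist_force'],s['moment'],s['eef_pos'],s['eef_rot'])"
```

```text
clock: 25.65
eef_pos: [517.2, -186.9, 73.3]
eef_rot: [-3.128, 0.01, 1.294]
wrist_force: [-0.0, -0.2, -0.8]
finger_gap: 71.0
clock: 26.32
eef_pos: [517.2, -186.7, 73.5]
eef_rot: [-3.128, 0.01, 1.294]
wrist_force: [-2.8, 3.3, 3.8]
finger_gap: 39.8
[-2.84830689  3.30878062  3.80777501] [0.45625709 0.45145739 0.08351267] [ 517.19766089 -186.73399692   73.54521633] [-3.12796044  0.00968243  1.29424417]
```

Gripped at 39.8 mm with a small moment about z, so the crank sits in its free play. Lifting straight up.

```bash
python3 -m crank '[{"offset":[0,0,0.002],"spin":0},{"offset":[0,0,0.006],"spin":0},{"offset":[0,0,0.012],"spin":0},{"offset":[0,0,0.018],"spin":0},{"offset":[0,0,0.026],"spin":0},{"offset":[0,0,0.036],"spin":0},{"offset":[0,0,0.05],"spin":0},{"offset":[0,0,0.06],"spin":0}]';python3 -c "
from cell import manip;s=manip.read_state();print(s['wrist_force'],s['moment'],s['eef_pos'],s['eef_rot'])"
```

```text
clock: 26.98
eef_pos: [517.4, -186.9, 135.5]
eef_rot: [-3.129, 0.01, 1.294]
wrist_force: [1.2, -0.3, -2.9]
finger_gap: 39.9
[ 1.1559549  -0.27229136 -2.90885553] [-0.11976145 -0.07105994  0.0194598 ] [ 517.4122305  -186.91422116  135.50102312] [-3.12919438  0.00993391  1.29419352]
```

```bash
python3 -m crank '[{"offset":[0.003,0.02,0.005],"spin":0},{"offset":[0.009,0.055,0.008],"spin":-1},{"offset":[0.015,0.095,0.008],"spin":-2},{"offset":[0.021,0.135,0.008],"spin":-3},{"offset":[0.028,0.175,0.008],"spin":-4},{"offset":[0.034,0.215,0.008],"spin":-5},{"offset":[0.04,0.255,0.008],"spin":-6},{"offset":[0.046,0.29,0.008],"spin":-7}]'
python3 -m crank '[{"offset":[0.003,0.02,-0.01],"spin":0},{"offset":[0.006,0.045,-0.025],"spin":0},{"offset":[0.011,0.07,-0.045],"spin":0},{"offset":[0.015,0.09,-0.06],"spin":0},{"offset":[0.0155,0.093,-0.08],"spin":0},{"offset":[0.0155,0.093,-0.095],"spin":0},{"offset":[0.0155,0.093,-0.11],"spin":0},{"offset":[0.0155,0.093,-0.115],"spin":0}]'
python3 -c "
from cell import manip;s=manip.read_state();print(s['wrist_force'],s['moment'],s['eef_pos'],s['eef_rot'])"
```

```text
clock: 27.65
eef_pos: [563.4, 105.6, 144.5]
eef_rot: [-3.13, 0.01, 1.172]
wrist_force: [-0.3, -0.5, -4.5]
finger_gap: 40.0
clock: 28.32
eef_pos: [578.0, 198.5, 27.9]
eef_rot: [-3.128, 0.011, 1.172]
wrist_force: [-0.2, -0.4, -4.3]
finger_gap: 39.7
[-0.16110268 -0.35295519 -4.3073299 ] [-0.06949381  0.00275643 -0.06192262] [577.99678721 198.49599928  27.85739973] [-3.12775295  0.0112615   1.17199469]
```

```bash
python3 -m crank '[{"offset":[0,-0.003,-0.002],"spin":0},{"offset":[0.0005,-0.003,-0.005],"spin":0},{"offset":[0.0005,-0.003,-0.008],"spin":0},{"offset":[0.0005,-0.003,-0.011],"spin":0},{"offset":[0.0005,-0.003,-0.013],"spin":0},{"offset":[0.0005,-0.003,-0.0145],"spin":0},{"offset":[0.0005,-0.003,-0.0155],"spin":0},{"offset":[0.0005,-0.003,-0.0155],"spin":0}]'
python3 -c "
from cell import manip;s=manip.read_state();print(s['wrist_force'],s['moment'],s['eef_pos'],s['eef_rot'])"
```

```text
clock: 28.98
eef_pos: [578.6, 195.5, 12.7]
eef_rot: [-3.128, 0.011, 1.172]
wrist_force: [-0.3, -1.1, -1.5]
finger_gap: 39.8
[-0.26982353 -1.05480733 -1.48360415] [-0.06114819  0.13130624  0.00379628] [578.64851644 195.48294383  12.74820319] [-3.12805968  0.01107561  1.17197196]
```

Contact is just beginning, with part of the weight taken. I'll let it down 1 mm, open, then rise clear.

```bash
python3 -m crank '[{"offset":[0,0,-0.0005],"spin":0},{"offset":[0,0,-0.001],"spin":0},{"offset":[0,0,-0.001],"spin":0},{"offset":[0,0,-0.001],"spin":0},{"offset":[0,0,-0.001],"spin":0},{"offset":[0,0,-0.001],"spin":0},{"offset":[0,0,-0.001],"spin":0},{"offset":[0,0,-0.001],"spin":0}]'
python3 -m crank '[{"offset":[0,0,0],"spin":0},{"offset":[0,0,0],"spin":0},{"offset":[0,0,0],"spin":0},{"offset":[0,0,0],"spin":0},{"offset":[0,0,0],"spin":0},{"offset":[0,0,0],"spin":0},{"offset":[0,0,0],"spin":0},{"offset":[0,0,0],"spin":0}]' 0.9
python3 -m crank '[{"offset":[0,0,0.01],"spin":0},{"offset":[0,0,0.03],"spin":0},{"offset":[0,0,0.06],"spin":0},{"offset":[0,0,0.09],"spin":0},{"offset":[0,0,0.12],"spin":0},{"offset":[-0.02,-0.03,0.15],"spin":0},{"offset":[-0.04,-0.06,0.18],"spin":0},{"offset":[-0.05,-0.08,0.2],"spin":0}]'
python3 - <<'E'
from h import *
s=manip.read_state();print(s['wrist_force'],s['eef_pos'])
w=snap('wrist');c=snap('scene');t=snap('top')
for n in ['crank','grip_mid','strip_a','jaw_face','glue_a']: print(n,[(np.round(r['location']).tolist(),round(r['conf'],2)) for r in manip.search_frame(c,n)])
a=cv2.resize(w['pixels'][:,:,::-1],(400,300));b=cv2.resize(c['pixels'][:,:,::-1],(400,300));d=cv2.resize(c['pixels'][190:315,130:210,::-1],(192,300),interpolation=cv2.INTER_CUBIC);e=cv2.resize(t['pixels'][120:240,160:376,::-1],(608,338),interpolation=cv2.INTER_CUBIC)[:300]
cv2.imwrite('pics/end.png',np.vstack([np.hstack([a,b]),np.hstack([d,e])]))
E
```

```text
clock: 29.65
eef_pos: [578.8, 195.5, 12.6]
eef_rot: [-3.128, 0.011, 1.172]
wrist_force: [-5.8, -2.5, 8.0]
finger_gap: 40.0
clock: 30.32
eef_pos: [578.7, 195.5, 12.5]
eef_rot: [-3.128, 0.011, 1.172]
wrist_force: [-0.6, -0.0, -0.5]
finger_gap: 84.5
clock: 30.98
eef_pos: [527.4, 114.8, 214.4]
eef_rot: [-3.129, 0.011, 1.173]
wrist_force: [1.1, 0.2, 0.4]
finger_gap: 84.3
[1.05200551 0.21850197 0.41782203] [527.40864859 114.80773428 214.37613231]
crank [([388.0, 331.0, 29.0], 0.68), ([600.0, 214.0, 33.0], 0.67), ([755.0, 82.0, 72.0], 0.48)]
grip_mid [([616.0, 258.0, 53.0], 0.6), ([335.0, 316.0, 47.0], 0.52)]
strip_a [([537.0, -469.0, 22.0], 0.89), ([703.0, -214.0, 37.0], 0.78), ([660.0, -202.0, 37.0], 0.56)]
jaw_face [([632.0, -200.0, 42.0], 0.52)]
glue_a [([758.0, 238.0, 67.0], 0.87), ([755.0, 81.0, 71.0], 0.86), ([583.0, -200.0, 16.0], 0.51)]
```

View pics/end.png

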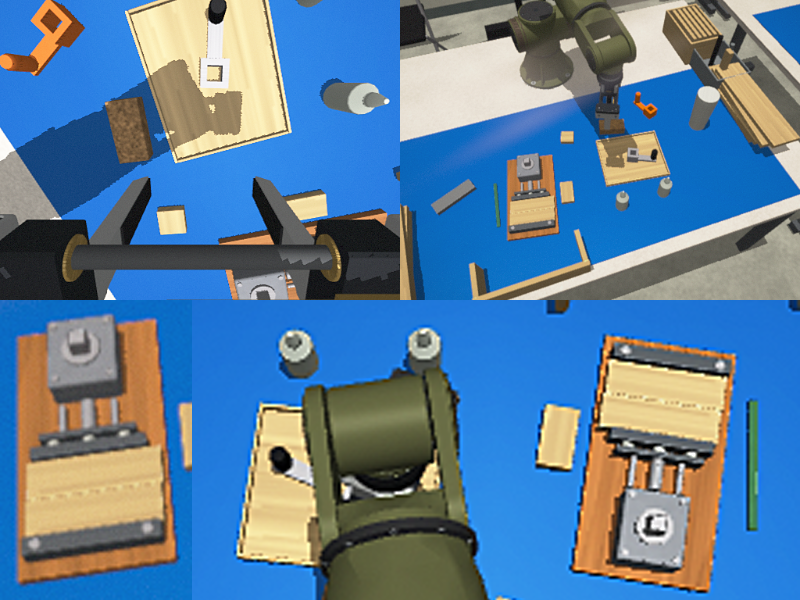

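The final views show the crank lying flat in the tray with its grip up. The strips are closed between jaw and fence, the shaft is bare, the bystanders haven't moved and the gripper is clear. Handing in.

```bash
python3 -c "
from cell import manip;print(manip.sign_off())"
```

```text
the job is handed in; nothing more can be done
None
```

The strips are clamped edge to edge, the crank is back flat in its tray, and I handed the job in after about 31 s of robot time.

- **Fitting:** I gripped the steel crank by its hub and slid it onto the shaft. It came to rest with its underside at about 66 mm, where the contact force rose, so it was fully home.
- **Winding:** I turned it clockwise by its grip through about 358°. The running load held near 6.6 N, then rose to about 9.7 N.
- **Squeeze:** That load rise gives about 84 N, and the angle past contact gives about 88 N. Force readings scatter by about 0.7 N (roughly 20 N of squeeze), so this is an estimate, but well inside 50–150 N.
- **Return:** I lifted the crank off the shaft, laid it in the tray where it had been, let go and backed away.

**Last checks:**
- The pictures show the strips closed between jaw and fence, the shaft bare and the crank flat in the tray. The glue bottles measured where they started, and the other things look unmoved.
- The jaw located about 19 mm further along than at the start, against about 18 mm expected from the turn. That is within the 4 mm accuracy of that measurement.
- Triangulating the grip's height gave 50 mm instead of 67 mm, because the two views were nearly in line with each other. I used the known height, which fits the 78 mm arm length.
- The tool picked up a tilt of less than 1° while winding, with no visible effect.

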